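# Turn the carafe board right way up

### The job

The square wooden carafe board was put back upside down, with its rubber feet in the air. Push it up against the hollow-curved front of the steel riser until it stands leaning there, then tip it back over from behind so that it ends lying flat on its feet on the tablecloth. Leave the round board, which is right already, where it lies.

Things in the scene. Friction and masses are not known exactly. Their poses are not given: they have to be found in the camera images.
- board_center (a point): Square wooden board, 120 x 120 x 12 mm, 0.14 kg, lying upside down on the cloth before the riser, within 9 degrees of square to it: plain face down, four black rubber feet up (16 mm wide, 4 mm high, 40 mm either way from the middle). Point: centre of the wood, half-way up. x, y run along its sides; z points out of the footed face: up at the start, down when it lies right way up.
- riser_foot (a point): Fixed steel riser, 560 mm wide along y. Point: on the cloth, middle of the line where its front begins to rise; x points level into the riser (the way to push), y along the front, z up. The front is hollow: it rises at 45 degrees to 20 mm high (20 mm in), at 65 degrees to 50 mm (34 mm in), then upright to its top edge at 80 mm. Wood slides up this slippery steel when pushed squarely.
- riser_edge (a point): Middle of the riser's front top edge, 34 mm in from the foot line and 80 mm high; same axes. The flat top reaches 126 mm back from it, bare but for an upturned glass (78 mm high) 240 mm to each side. A board whose lower edge is pushed to the foot line stays leaning on this edge at about 65 degrees, its upper 30 mm above it, and can be pulled back over from behind.
- round_center (a point): The round wooden board of the same wood, 120 mm across and 12 mm thick, standing right way up on four 4 mm feet, also in front of the riser, 160 to 215 mm to the left or right of the square one. The point is the centre of the wood. Not to be moved.
Mind the look-alikes: they are no part of the job. What is shaped like the part that bears board_center but blue or red is not meant.

How it is judged:
By the outcome, as a careful person would: the job done as asked, in the order asked, and still so for the second after the job is handed in, with the robot touching nothing.
It also fails if it takes over 42 s, if anything falls off the work surface, if the arm or the gripper's body presses on something with over 40 N, if the wrist force passes 120 N, or if a joint passes its speed limit or range.

### The arm

A 6-joint arm with a two-finger parallel gripper is mounted at the origin on the work surface. World frame = base frame: x ahead of the robot, y to its left, z up, the work surface at z = 0. Lengths are in m, angles in degrees, forces in N, time in s.
With the tool pointing down it reaches from about 0.2 to 0.875 m from the base axis. Payload 3.4 kg.
Tool frame: the origin (TCP) lies at the very end of the fingers, on their centre line; the grasp point (between the pads) lies 19 mm behind it (r.tcp_to_grasp is the distance from the TCP to the grasp point, in m); z points along the fingers, y is the line along which they close (so a half turn about z gives the same grasp; the last joint's range is limited). The gripper opens to 94 mm and grips with 3 to 60 N. Pads are 16 mm wide; open, the fingers measure 119 mm over their backs; the gripper's body (75 mm by 177 mm) begins 78 mm behind the grasp point.
Start: joints at [65.947, 15.808, 86.224, -0, 77.962, -6.933], TCP at [0.169, 0.55, 0.205] pointing down, gripper open.
Joint ranges: [-165.64, 165.64], [-43.16, 119.46], [12.63, 154.43], [-67.54, 247.53], [6.08, 155.33], [-154.97, 154.97]. Speed limits (degrees/s): [147.25, 147.25, 180, 180, 180, 180].

### API

Orientations are given as [roll, pitch, yaw] about the fixed x, y, z axes, in that order (R = Rz(yaw) Ry(pitch) Rx(roll)).
In Python, from workcell import sensors, optics, r gives the robot as it stands.
- The arm moves only by the tool arm_command, never from a script. Its argument "rows" is a list of rows, each a list of 5 numbers: the shift along the world's x, y, z in mm, then the turn about the world's z in degrees, then the closure, from -1 (fully open) to 1 (shut). In form: [[dx, dy, dz, yaw, grip], ...]. A call has 1 to 5 rows; each row shifts and turns the commanded pose from where the row before left it; what a row does not reach is not made up. A row lasts 1/10 s, in which the tool goes at most 50 mm and 8.59 degrees, less where a joint would pass 70% of its speed; a pose out of reach is approached as far as the arm can. A call with a gripper value outside its range is refused whole. The fingers move at their own pace and stop on an object; "force" is the grip in N (left out, the last holds). Time passes only in rows, so rows that do not move let the fingers close. It gives the time, the measured TCP pose, the force, the opening and the grip force at its end, in the units of the state.
- sensors.observe(): the state, without advancing time (a new reading comes with each control period).
- optics.get_image(name): name is "scene" or "top" or "wrist"; returns a dict with "img" (480x640x3 uint8, red, green, blue), "mtx" (3x3 intrinsics, pixels), "rvec" (rotation vector, rad) and "tvec" (3), from world to camera coordinates, as OpenCV has them. Camera axes: x right, y down, z forward; pixel columns grow to the right and rows downward; lengths in m; the calibration is good to about 2 mm. A picture is of the moment at which its call begins. There is no depth.
- r.sign_off(): hands the job in; it is judged then, once.
Trained networks look in a picture, given as the dict that the camera call returned (one of the last four; its "shot" number tells which), for a name from the list of things; names that differ only in an ending like _2 or _b are one class to them, and where a whole thing is asked for, a point or a joint stands for the part that bears it (a point fixed in the world has none). Each returns a list of dicts, best first, with "conf" (0 to 1); they miss things now and then, are a little off and sometimes report something else, mostly with a low value. They report only what shows in the picture. A call takes as long as a camera call. They do not tell look-alikes from the thing itself.
- optics.boxes_of(query, picture): "xy" ([column, row] in pixels, amid what is visible of it).
- optics.trace(query, picture): "mask" (480x640 bool, what is visible of it) and "xy" ([column, row] in pixels, amid what is visible of it).
The state is a dict: "time_s": time; "q": joint angles; "dq": joint speeds; "tau": joint torques, N m; "position": TCP position; "orientation": TCP orientation; "contact_force": force on the tool from outside, world axes, zero at the start; "moment": the same for the moment, N m; "width": opening from 0.0 (shut) to 1.0 (fully open); "grasp_force": force on a finger pad.
Only numpy, scipy, OpenCV 4.12 (cv2) and the standard library are available. Lean on these libraries where they do the work, as an engineer would, in place of code of your own. Each camera call takes 0.05 s, during which the arm holds its last target. There are 200 camera calls.

## Working session

There is one attempt and no reset: what is moved stays moved. The work goes in short steps, Python scripts to look and compute and a tool call to move; the robot and the scene stay as the last step left them, time stands still between calls to the robot, and variables do not carry over. Pictures are saved under pics/ and viewed, at most 10 in all, crops included, and the job is handed in when it is done.

Besides the shell and the picture viewer there is one more tool, called as name(argument=value, ...) on one line, values as JSON. arm_command: Moves the arm, as the interface text tells. Its arguments: {"type":"object","properties":{"rows":{"type":"array"},"force":{"type":"number"}},"required":["rows"]}

```bash
mkdir -p pics; ls
python3 - <<'E'
from workcell import sensors, optics, r
import cv2
for n in ["scene","top"]:
    p=optics.get_image(n); cv2.imwrite(f"pics/{n}0.png",p["img"][:,:,::-1])
    print(n,p["mtx"].tolist(),p["rvec"],p["tvec"])
    for q in ["board_center","riser_foot","riser_edge","round_center"]:
        print(q,[(d["xy"],round(d["conf"],2)) for d in optics.boxes_of(q,p)])
E
```

```text
pics
scene [[608.8422586375767, 0.0, 312.0158469501836], [0.0, 608.8422586375767, 229.63516037418478], [0.0, 0.0, 1.0]] [ 2.18143094  0.93606278 -0.41072693] [-0.23928283 -0.21547091  1.53840311]
board_center [([196.1, 240.3], 0.94), ([277.3, 332.0], 0.86), ([149.5, 363.0], 0.58), ([326.7, 264.0], 0.44)]
riser_foot [([386.4, 336.5], 0.85)]
riser_edge [([386.5, 334.6], 0.57)]
round_center [([324.1, 264.1], 0.89)]
top [[458.907178229976, 0.0, 327.32223240969194], [0.0, 458.907178229976, 241.82137864908896], [0.0, 0.0, 1.0]] [ 2.11816918 -2.06697051  0.23988476] [-0.13024507  0.45609632  0.80279542]
board_center [([403.7, 200.1], 0.58), ([384.3, 359.0], 0.58), ([510.2, 261.2], 0.57), ([314.9, 230.3], 0.23)]
riser_foot [([326.7, 138.9], 0.62)]
riser_edge [([327.1, 138.4], 0.56)]
round_center [([314.4, 232.8], 0.67)]
```

View pics/scene0.png

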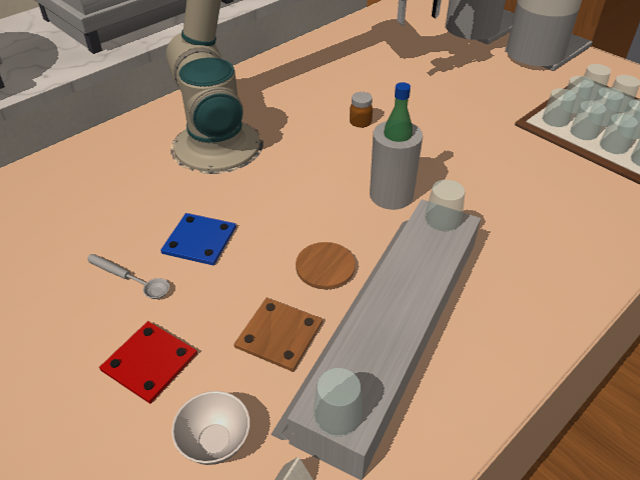

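View pics/top0.png

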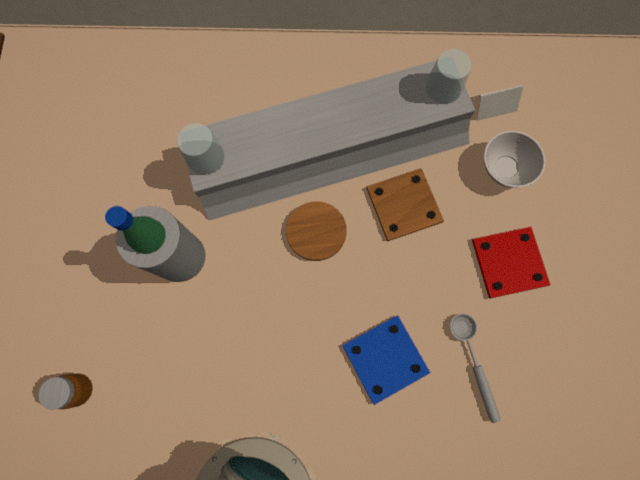

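Candidates for the board, given as scene pixel / top pixel:
- brown square with four black feet: (279,332) / (404,204)
- blue square: (200,238) / (386,359)
- red square: (149,360) / (511,262)
- round brown board: (326,264) / (316,231)

I choose the brown square. The riser front runs from about (210,216) to (470,145) in the top view. Next I measure both and check a close crop.

```bash
cat > h.py <<'E'
import numpy as np, cv2
from workcell import sensors, optics, r
def ray(p,uv,z):
    R,_=cv2.Rodrigues(np.array(p["rvec"],float)); t=np.array(p["tvec"],float).ravel()
    d=R.T@np.linalg.inv(p["mtx"])@np.array([uv[0],uv[1],1.]); c=-R.T@t
    return c+d*(z-c[2])/d[2]
def proj(p,X): return cv2.projectPoints(np.array(X,float).reshape(-1,1,3),np.array(p["rvec"],float),np.array(p["tvec"],float),np.array(p["mtx"],float),None)[0][:,0]
def mask(p,q,near):
    return min(optics.trace(q,p),key=lambda d:np.hypot(*(np.array(d["xy"])-near)))["mask"]
E
python3 - <<'E'
from h import *
for n,nb,nr in [("top",(404,204),(316,231)),("scene",(279,332),(326,264))]:
    p=optics.get_image(n); g=cv2.cvtColor(p["img"],cv2.COLOR_RGB2GRAY)
    m=mask(p,"board_center",nb)
    h=cv2.convexHull(np.argwhere(m)[:,::-1].astype(np.int32))
    hm=cv2.fillConvexPoly(np.zeros_like(g),h,1)
    hm=cv2.erode(hm,np.ones((5,5)))
    N,l,s,c=cv2.connectedComponentsWithStats(((p["img"].max(2)<50)&(hm>0)).astype(np.uint8))
    print(n,"feet",[(ray(p,c[i],.016).round(4)[:2].tolist(),int(s[i,4])) for i in range(1,N) if s[i,4]>8])
    ap=cv2.approxPolyDP(h,8,True)[:,0]; print("corners z.012",[ray(p,a,.012).round(4)[:2].tolist() for a in ap])
    mr=mask(p,"round_center",nr); a=np.argwhere(mr)[:,::-1].mean(0); print("round",ray(p,a,.012).round(4))
    lines=cv2.createLineSegmentDetector().detect(g)[0][:,0]
    for L in lines:
        if np.hypot(L[2]-L[0],L[3]-L[1])>90:
            print("L",L.round(0).tolist(),"z0",ray(p,L[:2],0).round(3)[:2],ray(p,L[2:],0).round(3)[:2],"z80",ray(p,L[:2],.08).round(3)[:2],ray(p,L[2:],.08).round(3)[:2])
    if n=="top": cv2.imwrite("pics/crop.png",cv2.resize(p["img"][120:270,260:460,::-1],None,fx=4,fy=4))
print(sensors.observe())
E
```

```text
top feet [([0.6031, -0.2933], 37), ([0.5748, -0.2185], 37), ([0.5287, -0.3218], 38), ([0.5002, -0.2469], 38)]
corners z.012 [[0.517, -0.3444], [0.4757, -0.2394], [0.5848, -0.1958], [0.6283, -0.3034]]
round [ 0.4923 -0.0949  0.012 ]
L [193.0, 192.0, 474.0, 110.0] z0 [0.571 0.159] [ 0.768 -0.424] z80 [0.543 0.133] [ 0.722 -0.397]
L [638.0, 36.0, 1.0, 24.0] z0 [ 0.959 -0.796] [0.958 0.63 ] z80 [ 0.896 -0.736] [0.895 0.561]
L [467.0, 144.0, 208.0, 220.0] z0 [ 0.69  -0.405] [0.511 0.123] z80 [ 0.651 -0.38 ] [0.488 0.1  ]
L [466.0, 119.0, 199.0, 196.0] z0 [ 0.748 -0.405] [0.562 0.145] z80 [ 0.704 -0.38 ] [0.534 0.121]
L [466.0, 131.0, 204.0, 208.0] z0 [ 0.718 -0.404] [0.537 0.133] z80 [ 0.677 -0.379] [0.512 0.109]
L [286.0, 102.0, 419.0, 65.0] z0 [ 0.778 -0.021] [ 0.876 -0.31 ] z80 [ 0.731 -0.031] [ 0.82  -0.294]
scene feet []
corners z.012 [[0.5853, -0.1976], [0.634, -0.3112], [0.5188, -0.3511], [0.4772, -0.2415]]
round [ 0.4947 -0.101   0.012 ]
L [638.0, 184.0, 514.0, 125.0] z0 [0.805 0.61 ] [0.469 0.61 ] z80 [0.83  0.496] [0.523 0.496]
L [526.0, 121.0, 639.0, 174.0] z0 [0.484 0.646] [0.
[... 1284 characters left out ...]
] z80 [0.713 0.051] [ 0.853 -0.366]
{'time_s': 0.8, 'q': array([ 6.59475442e+01,  1.58041705e+01,  8.62230254e+01,  1.42753401e-03,
        7.79621819e+01, -6.93212264e+00]), 'dq': array([ 0.00389238, -0.02397363, -0.00961288, -0.01163133,  0.05634895,
       -0.06233678]), 'tau': array([ 5.41991976e-04, -4.04393470e+01, -2.37486827e+01,  7.05488375e-02,
        2.42494483e-02,  7.52851008e-07]), 'position': array([0.16927674, 0.54956656, 0.20553993]), 'orientation': array([ 1.79989287e+02, -1.03960526e-04,  1.62879369e+02]), 'contact_force': array([ 0.56695843,  1.10684461, -0.54990934]), 'moment': array([0.02937147, 0.02621275, 0.02860479]), 'grasp_force': 0.0, 'width': 0.9999071926704843}
```

View pics/crop.png

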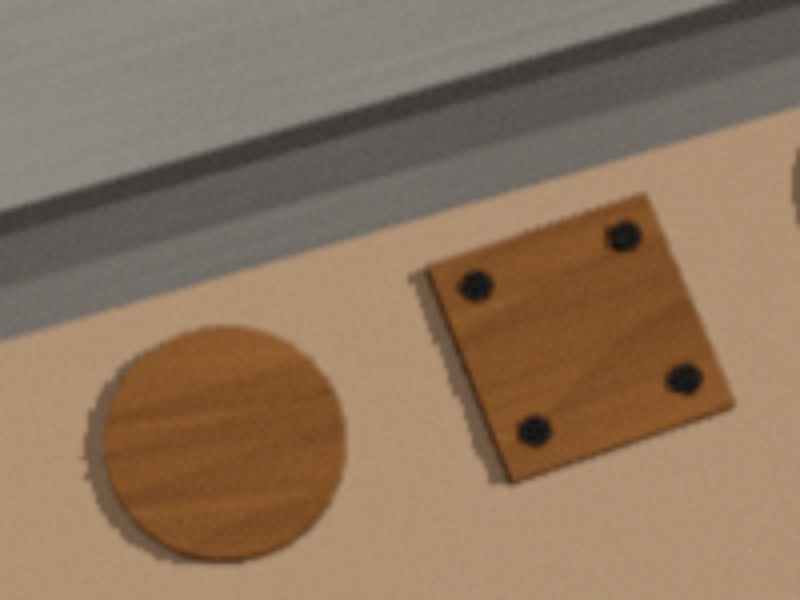

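The crop shows the brown square with four black feet up, so the choice holds. In the riser frame (yaw about 18.7°) the board is turned about 2°, and its front edge is about 27 mm before the foot line. I check the bottle position for the transit.

```bash
cat >> h.py <<'E'
a=np.radians(18.7); NX=np.array([np.cos(a),np.sin(a)]); NY=np.array([-np.sin(a),np.cos(a)])
def st(xy): return np.array([NX@xy[:2],NY@xy[:2]])
def xy(s,t): return s*NX+t*NY
E
python3 - <<'E'
from h import *
p=optics.get_image("scene"); q=optics.get_image("top")
print("base",ray(p,(393,198),0),"glass near",ray(p,(338,425),.08), ray(p,(338,375),.158))
from scipy.optimize import least_squares
f=lambda X:np.r_[proj(p,X)[0]-(402,88),proj(q,X)[0]-(119,217)]
print("cap",least_squares(f,[.45,.2,.2]).x)
for s in (.353,.368,.504,.585): print(s,xy(s,-.434))
print(st([.552,-.271]))
E
```

```text
base [4.44195312e-01 1.62918137e-01 1.11022302e-16] glass near [ 0.78152143 -0.35457595  0.08      ] [ 0.75575527 -0.33096824  0.158     ]
cap [0.4337223  0.1679937  0.27711217]
0.353 [ 0.47351127 -0.29791287]
0.368 [ 0.48771942 -0.29310368]
0.504 [ 0.61654002 -0.24950031]
0.585 [ 0.69326405 -0.22353066]
[ 0.43597395 -0.43367236]
```

arm_command(rows=[[-8, -49, 5, -8, 0], [-8, -49, 5, -8, 0], [-8, -49, 5, -8, 0], [-8, -49, 5, -8, 0], [-7, -49, 5, -8, 0]])

```text
time_s: 1.4
position: [0.1296, 0.3026, 0.2305]
orientation: [180.0, 0.0, 122.6]
contact_force: [-0.4, -0.1, 0.2]
width: 0.609
grasp_force: 0.0
```

arm_command(rows=[[22, -31, 0, -8, 0], [22, -31, 0, -8, 0], [22, -31, 0, -8, 0], [22, -31, 0, -8, 0], [22, -31, 0, -8, 0]])

```text
time_s: 1.9
position: [0.2408, 0.1483, 0.2309]
orientation: [179.9, -0.1, 82.6]
contact_force: [0.2, 0.5, 0.1]
width: 0.5
grasp_force: 0.0
```

arm_command(rows=[[3, -35, 0, -8, 0], [3, -35, 0, -8, 0], [4, -35, 0, -8, 0], [10, -40, 0, -8, 0], [10, -40, 0, -8, 0]])

```text
time_s: 2.4
position: [0.2702, -0.037, 0.2309]
orientation: [179.9, -0.1, 42.5]
contact_force: [1.1, 0.6, -0.3]
width: 0.5
grasp_force: 0.0
```

arm_command(rows=[[29, -37, -5, -8, 0], [29, -37, -5, -8, 0], [29, -37, -5, -7.8, 0], [29, -37, -10, 0, 0], [29, -37, -10, 0, 0]])

```text
time_s: 2.9
position: [0.4163, -0.2224, 0.1953]
orientation: [180.0, -0.0, 19.0]
contact_force: [-0.1, 1.1, 0.9]
width: 0.501
grasp_force: 0.0
```

arm_command(rows=[[29, -37, -20, 0, 0], [29, -39, -25, 0, 0], [0, 0, -50, 0, 0], [0, 0, -45, 0, 0], [0, 0, -25, 0, 0]])

```text
time_s: 3.4
position: [0.4683, -0.2911, 0.0293]
orientation: [-179.7, 0.2, 19.1]
contact_force: [-0.1, 0.3, -0.2]
width: 0.498
grasp_force: 0.0
```

arm_command(rows=[[0, 0, -15, 0, 0], [0, 0, -10, 0, 0], [0, 0, 0, 0, 0]])

```text
time_s: 3.7
position: [0.4696, -0.2919, 0.007]
orientation: [-179.9, 0.1, 19.1]
contact_force: [-0.1, 0.1, 0.4]
width: 0.499
grasp_force: 0.0
```

arm_command(rows=[[2.2, -6.6, -2, -0.4, 0], [0, 0, -2, 0, 0]])

```text
time_s: 3.9
position: [0.474, -0.3008, 0.0053]
orientation: [179.8, -0.1, 18.7]
contact_force: [0.2, -0.1, 0.1]
width: 0.499
grasp_force: 0.0
```

Run:
```python
from h import *
o=sensors.observe(); print(o["position"],st(o["position"]),o["contact_force"])
p=optics.get_image("scene"); cv2.imwrite("pics/s1.png",cv2.resize(p["img"][170:450,150:450,::-1],None,fx=2,fy=2))
```

```text
[ 0.47398967 -0.30076749  0.00528511] [ 0.35253792 -0.43685731] [ 0.22086622 -0.08517022  0.12331197]
```

View pics/s1.png

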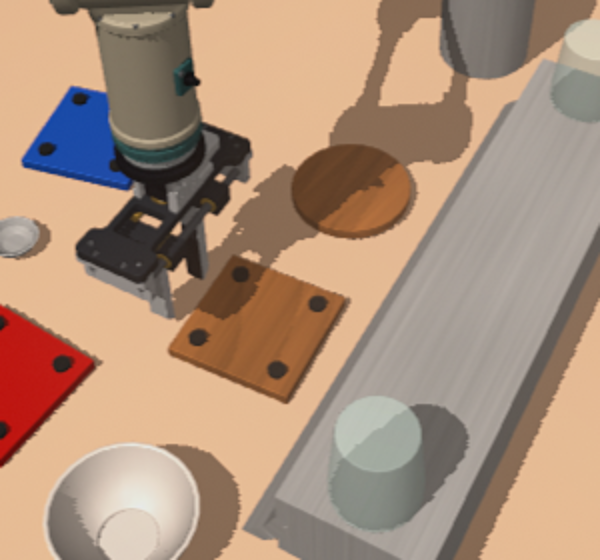

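The fingers stand behind the board's rear edge, at crop pixels (165,310) and (195,270), centred on it. I push squarely from here.

arm_command(rows=[[9.5, 3.2, -1, 0, 0], [9.5, 3.2, -1, 0, 0], [9.5, 3.2, 0, 0, 0], [9.5, 3.2, 0, 0, 0], [9.5, 3.2, 0, 0, 0]])

```text
time_s: 4.45
position: [0.5206, -0.2825, 0.0021]
orientation: [-180.0, 0.0, 18.7]
contact_force: [-2.8, -0.9, 1.2]
width: 0.5
grasp_force: 0.8
```

arm_command(rows=[[7.6, 2.6, 0, 0, 0], [7.6, 2.6, 0, 0, 0], [7.6, 2.6, 0, 0, 0], [7.6, 2.6, 0, 0, 0], [7.6, 2.6, 0, 0, 0]])

```text
time_s: 4.95
position: [0.5571, -0.2695, 0.0014]
orientation: [-179.9, 0.1, 18.7]
contact_force: [-2.0, -1.4, -0.6]
width: 0.498
grasp_force: 1.0
```

Run:
```python
from h import *
o=sensors.observe(); print(o["position"],st(o["position"]),o["contact_force"])
p=optics.get_image("scene"); cv2.imwrite("pics/s2.png",cv2.resize(p["img"][170:450,150:450,::-1],None,fx=2,fy=2))
```

```text
[ 0.55713457 -0.26946267  0.00142258] [ 0.44133036 -0.43386239] [-1.97497697 -1.39806234 -0.60053748]
```

View pics/s2.png

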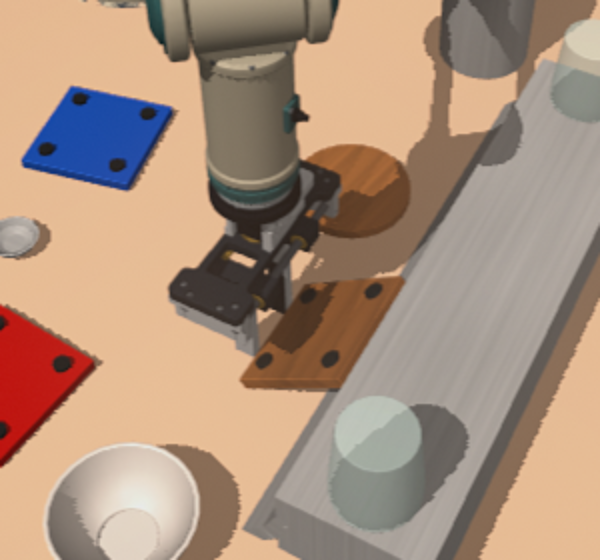

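The board is climbing the front square to it (upper edge at crop (340,385) to (405,280)). I keep pushing.

arm_command(rows=[[6.6, 2.2, 1, 0, 0], [6.6, 2.2, 0, 0, 0], [6.6, 2.2, 0, 0, 0], [6.6, 2.2, 0, 0, 0], [6.6, 2.2, 0, 0, 0]])

```text
time_s: 5.5
position: [0.5917, -0.2588, 0.0032]
orientation: [180.0, -0.0, 18.7]
contact_force: [-0.4, 0.4, -0.6]
width: 0.501
grasp_force: 0.3
```

arm_command(rows=[[4.7, 1.6, 0, 0, 0], [4.7, 1.6, 0, 0, 0], [4.7, 1.6, 0, 0, 0], [3.8, 1.3, 0, 0, 0], [2.8, 1, 0, 0, 0]])

```text
time_s: 6.0
position: [0.6119, -0.2518, 0.003]
orientation: [180.0, -0.0, 18.7]
contact_force: [-0.4, 1.1, -0.4]
width: 0.499
grasp_force: 0.3
```

Run:
```python
from h import *
o=sensors.observe(); print(o["position"],st(o["position"]),o["contact_force"])
p=optics.get_image("scene"); cv2.imwrite("pics/s3.png",cv2.resize(p["img"][170:450,150:450,::-1],None,fx=2,fy=2))
```

```text
[ 0.61192774 -0.25175327  0.00302461] [ 0.49890887 -0.43465527] [-0.42958849  1.12999807 -0.4015106 ]
```

View pics/s3.png

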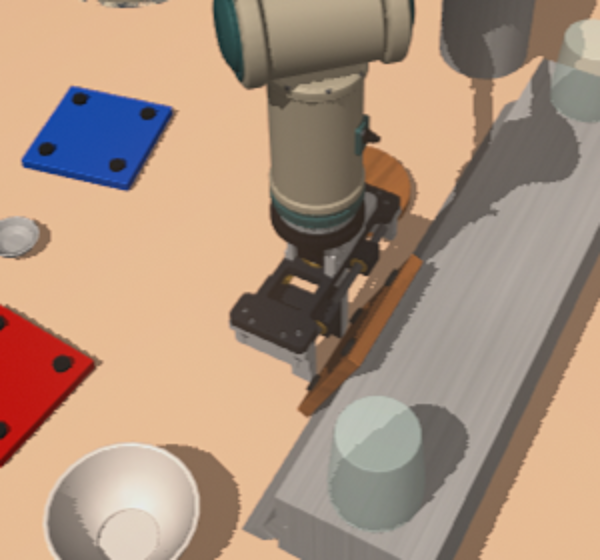

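The board leans on the edge now. A few millimetres more, then I back off and rise.

arm_command(rows=[[1.9, 0.6, 0, 0, 0], [1.9, 0.6, 0, 0, 0], [0.9, 0.3, 0, 0, 0], [0, 0, 0, 0, 0]])

```text
time_s: 6.45
position: [0.6143, -0.2509, 0.003]
orientation: [-180.0, 0.2, 18.7]
contact_force: [-5.7, -2.6, 0.9]
width: 0.496
grasp_force: 2.7
```

arm_command(rows=[[-3, -1, 0, 0, 0], [-8, -3, 0, 0, 0], [-25, -9, 0, 0, 0], [-40, -14, 0, 0, 0], [-40, -14, 0, 0, 0]])

```text
time_s: 6.95
position: [0.4998, -0.2917, 0.0032]
orientation: [179.9, -0.1, 18.7]
contact_force: [-1.2, -0.5, -0.2]
width: 0.498
grasp_force: 0.0
```

Run:
```python
from h import *
o=sensors.observe(); print(o["position"],st(o["position"]),o["contact_force"])
p=optics.get_image("scene");q=optics.get_image("top")
a=cv2.resize(p["img"][270:420,230:430],None,fx=2,fy=2); b=cv2.resize(q["img"][100:250,320:520],None,fx=2,fy=2)
cv2.imwrite("pics/s4.png",np.hstack([a,b])[:,:,::-1])
C=.523
def pts(f): return [np.r_[xy(C+ds,-.434+dt),z] for ds,z in f for dt in(-.06,.06)]
f=[(0,0),(-.011,.005),(.047,.110),(.036,.115)]
print("scene",proj(p,pts(f)).round(0).tolist()); print("top",proj(q,pts(f)).round(0).tolist())
for n,w in(("s",p),("t",q)):
    for d in optics.trace("board_center",w):
        ys,xs=np.where(d["mask"]); h=cv2.approxPolyDP(cv2.convexHull(np.c_[xs,ys].astype(np.int32)),4,True)[:,0]
        print(n,d["conf"],h.tolist())
```

```text
[ 0.49982038 -0.29166039  0.00316088] [ 0.37992489 -0.43651262] [-1.23072123 -0.49844635 -0.15737236]
scene [[307.0, 378.0], [338.0, 328.0], [301.0, 374.0], [332.0, 324.0], [332.0, 352.0], [364.0, 299.0], [326.0, 347.0], [358.0, 295.0]]
top [[417.0, 159.0], [362.0, 175.0], [419.0, 163.0], [364.0, 179.0], [419.0, 112.0], [358.0, 130.0], [422.0, 116.0], [360.0, 134.0]]
s 0.73 [[197, 351], [150, 402], [100, 369], [147, 322]]
s 0.7 [[217, 220], [221, 253], [214, 264], [162, 253], [186, 213]]
s 0.61 [[360, 298], [328, 354], [305, 378], [301, 376], [329, 324]]
t 0.92 [[549, 283], [490, 297], [476, 255], [493, 234], [531, 227]]
t 0.83 [[421, 115], [413, 134], [362, 161], [362, 129]]
```

View pics/s4.png

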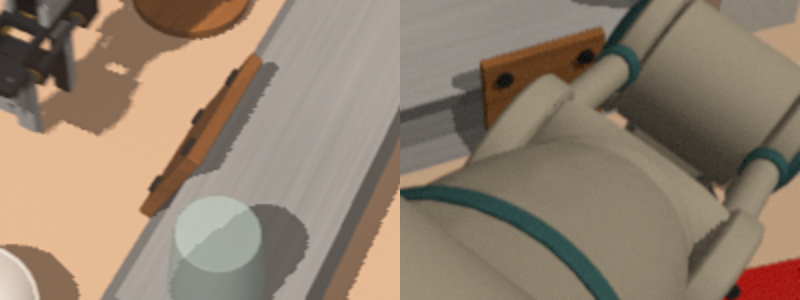

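The board leans on the edge where predicted: in the scene view its upper edge runs from (328,350) to (360,298), matching the model within about 2 px. Now I go over it and behind.

arm_command(rows=[[0, 0, 49, 0, 0], [0, 0, 49, 0, 0], [0, 0, 49, 0, 0], [20, 7, 20, 0, 0], [44, 15, 0, 0, 0]])

```text
time_s: 7.65
position: [0.567, -0.2712, 0.176]
orientation: [179.5, -0.4, 18.6]
contact_force: [0.4, -0.9, 0.6]
width: 0.5
grasp_force: 0.0
```

arm_command(rows=[[46, 16, 0, 0, 0], [46, 16, 0, 0, 0], [40, 14, 0, 0, 0], [7, 2.5, 0, 0, 0], [0, 0, 0, 0, 0]])

```text
time_s: 8.15
position: [0.7053, -0.2192, 0.1691]
orientation: [-180.0, -0.0, 18.9]
contact_force: [-0.2, -0.6, -0.4]
width: 0.499
grasp_force: 0.0
```

arm_command(rows=[[0, 0, -35, 0, 0], [0, 0, -25, 0, 0], [0, 0, -12, 0, 0], [0, 0, -5, -0.2, 0], [0, 0, 0, 0, 0]])

```text
time_s: 8.65
position: [0.7029, -0.2213, 0.0933]
orientation: [180.0, 0.0, 18.4]
contact_force: [-0.0, 0.5, 0.3]
width: 0.502
grasp_force: 0.0
```

Run:
```python
from h import *
o=sensors.observe(); print(o["position"],st(o["position"]),o["contact_force"])
p=optics.get_image("scene"); cv2.imwrite("pics/s5.png",cv2.resize(p["img"][200:440,230:490,::-1],None,fx=2,fy=2))
```

```text
[ 0.7029103  -0.22130689  0.09334608] [ 0.59485    -0.43498633] [-0.00313224  0.5151437   0.32876972]
```

View pics/s5.png

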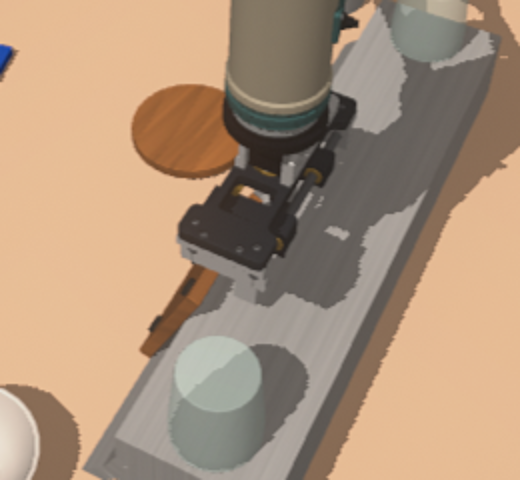

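The fingers stand behind the board, just above the riser top (crop (255,290)). I pull it over gently.

arm_command(rows=[[-7.6, -2.6, 0, 0, 0], [-7.6, -2.6, 0, 0, 0], [-7.6, -2.6, 0, 0, 0], [-7.6, -2.6, 0, 0, 0], [-7.6, -2.6, 0, 0, 0]])

```text
time_s: 9.2
position: [0.6645, -0.2342, 0.0934]
orientation: [180.0, -0.0, 18.5]
contact_force: [0.7, 0.2, -0.1]
width: 0.499
grasp_force: 0.0
```

arm_command(rows=[[-7.6, -2.6, 0, 0, 0], [-7.6, -2.6, 0, 0, 0], [-5.7, -1.9, 0, 0, 0], [-5.7, -1.9, 0, 0, 0], [-5.7, -1.9, 0, 0, 0]])

```text
time_s: 9.7
position: [0.6326, -0.2449, 0.093]
orientation: [180.0, -0.0, 18.5]
contact_force: [0.2, -0.2, -0.1]
width: 0.502
grasp_force: 0.0
```

arm_command(rows=[[-5.7, -1.9, 0, 0, 0], [-5.7, -1.9, 0, 0, 0], [-5.7, -1.9, 0, 0, 0], [-5.7, -1.9, 0, 0, 0], [-5.7, -1.9, 0, 0, 0]])

```text
time_s: 10.2
position: [0.604, -0.2544, 0.093]
orientation: [180.0, 0.0, 18.5]
contact_force: [-0.0, -0.2, -0.3]
width: 0.501
grasp_force: 0.0
```

Run:
```python
from h import *
o=sensors.observe(); print(o["position"],st(o["position"]),o["contact_force"])
p=optics.get_image("scene"); cv2.imwrite("pics/s6.png",cv2.resize(p["img"][200:440,200:460,::-1],None,fx=2,fy=2))
```

```text
[ 0.6040438  -0.25439655  0.0930333 ] [ 0.49059365 -0.43463132] [-0.04868756 -0.24477211 -0.2513918 ]
```

View pics/s6.png

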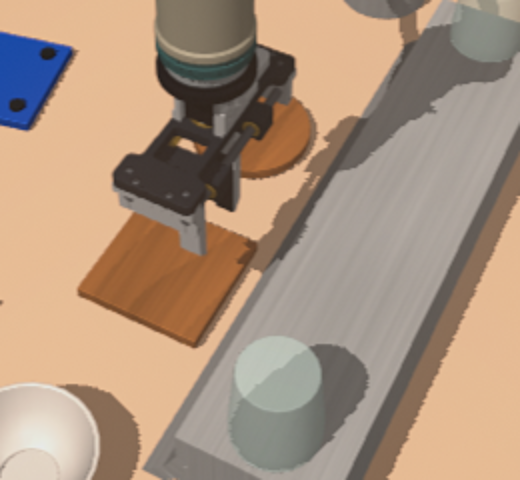

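The board has fallen over with its plain face up, corners at about crop (80,293), (195,345) and (255,245), just clear of the riser. I rise and check that it lies flat.

arm_command(rows=[[0, 0, 40, 0, 0], [0, 0, 45, 0, 0], [0, 0, 45, 0, 0], [-20, 45, 0, 0, 0], [-20, 45, 0, 0, 0]])

```text
time_s: 10.75
position: [0.5655, -0.1646, 0.2248]
orientation: [179.8, -0.2, 18.3]
contact_force: [0.5, 0.4, -0.7]
width: 0.497
grasp_force: 0.0
```

arm_command(rows=[[-45, 15, 0, 0, 0], [-45, 15, 0, 0, 0], [-45, 15, 0, 0, 0], [-45, 15, 0, 0, 0], [0, 0, 0, 0, 0]])

```text
time_s: 11.25
position: [0.3783, -0.1014, 0.2228]
orientation: [-179.9, 0.2, 18.5]
contact_force: [0.3, -0.3, 0.2]
width: 0.498
grasp_force: 0.0
```

Run:
```python
from h import *
p=optics.get_image("scene");q=optics.get_image("top")
a=cv2.resize(p["img"][220:400,220:400],None,fx=2.2,fy=2.2); b=cv2.resize(q["img"][110:290,270:450],None,fx=2.2,fy=2.2)
cv2.imwrite("pics/s7.png",np.hstack([a,b])[:,:,::-1])
for n,w,c,cr in(("s",p,(280,330),(326,264)),("t",q,(404,200),(316,231))):
    for d in optics.trace("board_center",w):
        if np.hypot(*(np.array(d["xy"])-c))>40: continue
        k=cv2.findContours(d["mask"].astype(np.uint8),0,1)[0]; k=max(k,key=cv2.contourArea)
        h=cv2.approxPolyDP(cv2.convexHull(k),5,True)[:,0]
        X=[ray(w,u,.016)[:2] for u in h]; print(n,h.tolist(),[st(x).round(3).tolist() for x in X],[round(float(np.linalg.norm(X[i]-X[i-1])),3) for i in range(len(X))])
    m=mask(w,"round_center",cr); print("round",ray(w,np.argwhere(m)[:,::-1].mean(0),.012).round(4))
print(sensors.observe()["position"],sensors.observe()["time_s"])
```

```text
s [[273, 299], [328, 321], [298, 372], [239, 346]] [[0.39, -0.38], [0.505, -0.379], [0.509, -0.499], [0.391, -0.501]] [0.12, 0.116, 0.12, 0.118]
round [ 0.495  -0.1003  0.012 ]
t [[421, 163], [441, 215], [386, 232], [380, 212], [400, 169]] [[0.506, -0.493], [0.391, -0.493], [0.39, -0.378], [0.432, -0.38], [0.507, -0.448]] [0.045, 0.116, 0.115, 0.042, 0.101]Traceback (most recent call last):
  File "<stdin>", line 11, in <module>
  File "h.py", line 9, in mask
    return min(optics.trace(q,p),key=lambda d:np.hypot(*(np.array(d["xy"])-near)))["mask"]
           ~~~^^^^^^^^^^^^^^^^^^^^^^^^^^^^^^^^^^^^^^^^^^^^^^^^^^^^^^^^^^^^^^^^^^^^
ValueError: min() iterable argument is empty
```

View pics/s7.png

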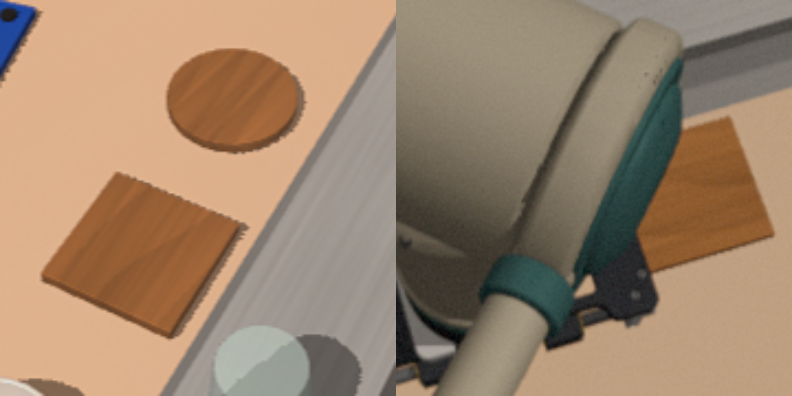

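The board lies flat with its plain face up: all four corners fit z = 16 mm in both cameras with sides of 115–120 mm. It is about 15 mm clear of the riser. The round board is unmoved in the scene view, centre (0.495, -0.100) against (0.495, -0.101) at the start. The arm is clear of everything, so I hand in.

```bash
python3 -c "
from workcell import r
print(r.sign_off())"
```

```text
the job is handed in; nothing more can be done
None
```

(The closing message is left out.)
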